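Put the cue ball away and snap its case shut

TASK

Put the cue ball that stands out on its ring on the table into the nest of whichever case is empty, then fold that case's lid over and press it fully shut past its catch. The other case must stay open with its own ball left in its nest.

Things in the scene. Friction and masses are not known exactly. Their poses are not given: they have to be found in the camera images.
- ball_center (a point): centre of the cue ball to put away: white, 57 mm diameter, 0.17 kg, standing out on a fixed rubber ring (outside 48, hole 36, 12 mm high) on the table, in front of and between the cases; its centre is 34 mm above the table
- other_ball_center (a point): centre of the other ball, an identical white 57 mm ball that already lies in the nest of one of the two cases
- case_left: left one (+y side) of two identical grey plastic ball cases, fixed to the table: open base 110 (x) x 140 (y) x 42 mm high, walls and floor 4 mm, with a clamshell lid. Origin: centre of the underside; z up, x from the front to the hinge side, y along the hinge. A black catch block, 50 mm wide, stands at the middle of the front wall, out to x = -82 mm, 51 mm high.
- left_nest (a point): where a ball's centre lies when seated in the left case: middle of the case, 33 mm above the table. The nest is a rubber ring on the floor (outside 48, hole 36, 7 mm high); a ball released within 10 mm settles there. Exactly one of the two cases holds the other ball, which one varies. The empty one shows a thin felt disc in its nest, which stays.
- lid_left (a joint): hinge of the left lid, rad: 0 = shut, 1.57 = upright, stop at 1.95; starts at 1.6 to 1.9. The lid is a shell 110 x 140 mm, 28 mm deep, 0.1 kg. Stiff hinge: the lid stays where left above about 0.5 rad. At about 0.11 rad a lug on its front edge meets a spring catch: some 11 N down at the front edge drives it over, and below 0.04 rad it snaps to 0; unpressed it stays ajar.
- left_hinge (a point): point on the left lid's hinge axis, at its middle: 55 mm behind the case's middle, 42 mm above the table
- left_lip (a point): middle of the front edge of the left lid's flat top (outer) face, 110 mm from the hinge axis along the lid and 28 mm off the rim plane; 70 mm above the table when shut. Its axes turn with the lid: x along the lid towards the hinge, z out of its outer face.
- case_right: right one (-y side) of two identical grey plastic ball cases, fixed to the table: open base 110 (x) x 140 (y) x 42 mm high, walls and floor 4 mm, with a clamshell lid. Origin: centre of the underside; z up, x from the front to the hinge side, y along the hinge. A black catch block, 50 mm wide, stands at the middle of the front wall, out to x = -82 mm, 51 mm high.
- right_nest (a point): where a ball's centre lies when seated in the right case: middle of the case, 33 mm above the table. The nest is a rubber ring on the floor (outside 48, hole 36, 7 mm high); a ball released within 10 mm settles there. Exactly one of the two cases holds the other ball, which one varies. The empty one shows a thin felt disc in its nest, which stays.
- lid_right (a joint): hinge of the right lid, rad: 0 = shut, 1.57 = upright, stop at 1.95; starts at 1.6 to 1.9. The lid is a shell 110 x 140 mm, 28 mm deep, 0.1 kg. Stiff hinge: the lid stays where left above about 0.5 rad. At about 0.11 rad a lug on its front edge meets a spring catch: some 11 N down at the front edge drives it over, and below 0.04 rad it snaps to 0; unpressed it stays ajar.
- right_hinge (a point): point on the right lid's hinge axis, at its middle: 55 mm behind the case's middle, 42 mm above the table
- right_lip (a point): middle of the front edge of the right lid's flat top (outer) face, 110 mm from the hinge axis along the lid and 28 mm off the rim plane; 70 mm above the table when shut. Its axes turn with the lid: x along the lid towards the hinge, z out of its outer face.
Mind the look-alikes: they are no part of the job. Leave any red look-alike of the part that bears ball_center alone. What is shaped like the part that bears other_ball_center but brown or turquoise is not meant.

How it is judged:
By the outcome, as a careful person would: the job done as asked, in the order asked, and still so for the second after the job is handed in, with the robot touching nothing.
It also fails if it takes over 61 s, if anything falls off the work surface, if the arm or the gripper's body presses on something with over 40 N, if the wrist force passes 120 N, or if a joint passes its speed limit or range.

ROBOT

A 6-joint arm with a two-finger parallel gripper is mounted at the origin on the work surface. World frame = base frame: x ahead of the robot, y to its left, z up, the work surface at z = 0. Lengths are in mm, angles in degrees, forces in N, time in s.
With the tool pointing down it reaches from about 350 to 850 mm from the base axis. Payload 8.1 kg.
Tool frame: the origin (TCP) lies on the centre line of the jaws, within the pads' length; the fingertips stand 19 mm ahead of it and the grasp point (between the pads) is the TCP (r.tip_reach is the z of the fingertips in the tool frame, in mm); z points along the fingers, y is the line along which they close (so a half turn about z gives the same grasp; the last joint's range is limited). The gripper opens to 85 mm and grips with 20 to 120 N. Pads are 22 mm wide; open, the fingers measure 114 mm over their backs; the gripper's body (76 mm by 85 mm) begins 54 mm behind the grasp point. The pads swing forward as they close: fully open they stand 13 mm farther back than shut.
Start: joints at [-72.96, 7.471, 85.268, -0, 87.261, -4.893], TCP at [224.132, -556.57, 250.292] pointing down, gripper open.
Joint ranges: [-169.43, 169.43], [-51.17, 129.36], [1.28, 143.12], [-76.62, 256.62], [0, 156.53], [-152.29, 152.29]. Speed limits (degrees/s): [136.94, 136.94, 159.86, 180, 180, 180].

INTERFACE

Orientations are given as [roll, pitch, yaw] about the fixed x, y, z axes, in that order (R = Rz(yaw) Ry(pitch) Rx(roll)).
In Python, from bench import r gives the robot as it stands. The module is installed in compiled form; this text tells all that it offers.
- The arm moves only by the shell command python3 -m handwheel 'ROWS' [FORCE]. ROWS is JSON, a list of rows, each a list of 7 numbers: the shift along the tool's x, y, z in m, then the turn, a rotation vector about the tool's x, y, z in degrees, then the finger opening in m, from 0 to 0.0854. In form: [[tx, ty, tz, ax, ay, az, claw], ...]. A call has 1 to 8 rows; each row shifts and turns the commanded pose from where the row before left it, along the tool's axes as they then stand; what a row does not reach is not made up. A row lasts 1/12 s, in which the tool goes at most 41.7 mm and 7.16 degrees, less where a joint would pass 70% of its speed; a pose out of reach is approached as far as the arm can. A call with a gripper value outside its range is refused whole. The fingers move at their own pace and stop on an object; FORCE is the grip in N (left out, the last holds). Time passes only in rows, so rows that do not move let the fingers close. It gives the time, the measured TCP pose, the force, the opening and the grip force at its end, in the units of the state.
- r.sense(): the state, without advancing time (a new reading comes with each control period).
- r.snapshot(name): name is "scene" or "top"; returns (picture, depth): 420x560x3 uint8, blue, green, red; 420x560 float32, mm along the optical axis (not along the pixel's ray), 0 where there is no reading.
- r.calibration(name): a dict with "vfov" (degrees; the focal length in pixels is half the picture's height over the tangent of half this angle, whatever the lens; pixels are square), "cx", "cy" (the principal point, pixels), "rvec" (rotation vector, rad) and "tvec" (3), from world to camera coordinates, as OpenCV has them. Camera axes: x right, y down, z forward; pixel columns grow to the right and rows downward; lengths in mm; the calibration is good to about 2 mm. A picture is of the moment at which its call begins. calibration takes no time and is no camera call.
- r.hand_in(): hands the job in; it is judged then, once.
The state is a dict: "time": time; "joint_pos": joint angles; "qd": joint speeds; "joint_efforts": joint torques, N m; "tool_pos": TCP position; "tcp_rot": TCP orientation; "ft_force": force on the tool from outside, world axes, zero at the start; "wrist_torque": the same for the moment, N m; "finger_gap": finger opening in mm; "grip_force": force on a finger pad.
Only numpy, scipy, OpenCV 4.12 (cv2) and the standard library are available. Lean on these libraries where they do the work, as an engineer would, in place of code of your own. Each camera call takes 0.05 s, during which the arm holds its last target. There are 200 camera calls.

## Working session

There is one attempt and no reset: what is moved stays moved. The work goes in short steps, Python scripts to look and compute and a shell command to move; the robot and the scene stay as the last step left them, time stands still between calls to the robot, and variables do not carry over. Pictures are saved under pics/ and viewed, at most 10 in all, crops included, and the job is handed in when it is done.

```bash
mkdir -p pics; cat > h.py <<'E'
import numpy as np, cv2
from bench import r
def cal(n):
    c=r.calibration(n); f=210/np.tan(np.radians(c["vfov"])/2)
    R=cv2.Rodrigues(np.array(c["rvec"],float))[0]; t=np.array(c["tvec"],float).ravel()
    return f,c["cx"],c["cy"],R,t
def ray(n,u,v):
    f,cx,cy,R,t=cal(n); d=R.T@np.array([(u-cx)/f,(v-cy)/f,1]); return -R.T@t,d
def onz(n,u,v,z):
    o,d=ray(n,u,v); return o+d*(z-o[2])/d[2]
def cloud(n,dep):
    f,cx,cy,R,t=cal(n); v,u=np.mgrid[:420,:560]
    P=np.stack([(u-cx)/f*dep,(v-cy)/f*dep,dep],-1)-t
    return P@R
E
python3 - <<'E'
from h import *
for n in("scene","top"):
    p,d=r.snapshot(n); cv2.imwrite(f"pics/{n}0.png",p); np.savez(f"{n}0.npz",p=p,d=d)
    c=r.calibration(n); print(n,c, (-cal(n)[3].T@cal(n)[4]).round())
E
```

```text
scene {'vfov': 45.09134118007768, 'cx': 273.8357960470012, 'cy': 212.33078852430495, 'rvec': array([ 2.05779133,  1.19381291, -0.52359814]), 'tvec': array([-231.28738163, -244.01155884, 1202.63657377])} [1025. -317.  638.]
top {'vfov': 47.728529578299074, 'cx': 282.6499474996596, 'cy': 214.13230689608017, 'rvec': array([ 2.16236778, -2.13384519,  0.13426697]), 'tvec': array([ 15.0317311 , 512.64237744, 899.69767017])} [388.  13. 960.]
```

View pics/scene0.png

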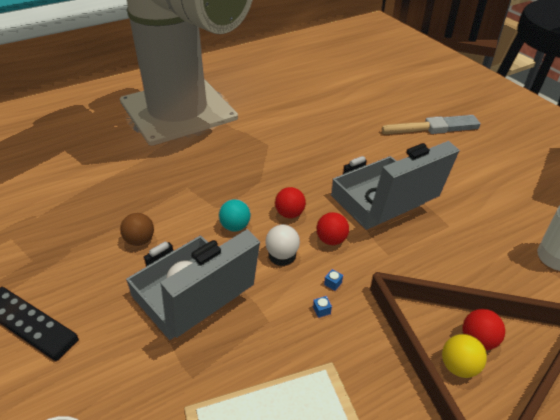

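View pics/top0.png

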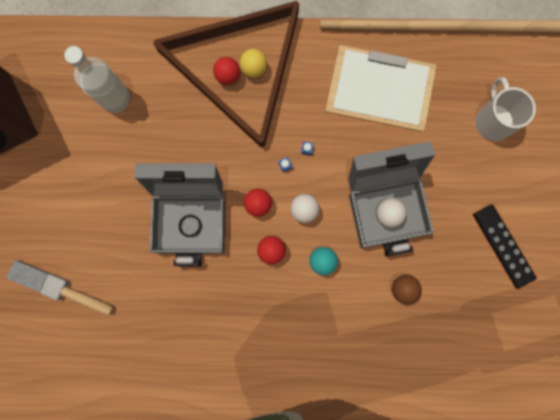

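Top view: the candidates for the ball are white (304,209) on a black ring, red (257,202) and (271,250), teal (323,261), and brown (406,289). White fits. The left case (188,222) shows an empty nest, and the right case (391,212) holds a ball. I'll confirm this in a crop and measure.

```bash
python3 - <<'E'
from h import *
from scipy.optimize import least_squares
T=np.load("top0.npz");S=np.load("scene0.npz")
cv2.imwrite("pics/crop.png",np.hstack([cv2.resize(T["p"][130:290,130:330],(480,384)),cv2.resize(S["p"][180:310,200:330],(320,384))[:, :]]))
rays=[]
for n,I,c in(("top",T,(304,209)),("scene",S,(282,241))):
    h=cv2.cvtColor(I["p"],cv2.COLOR_BGR2HSV); m=((h[...,1]<70)&(h[...,2]>120)).astype(np.uint8)
    k,l,s,ce=cv2.connectedComponentsWithStats(m); i=l[c[1],c[0]]
    cs,_=cv2.findContours((l==i).astype(np.uint8),0,2); (u,v),rad=cv2.minEnclosingCircle(cs[0])
    print(n,s[i],u,v,rad,onz(n,u,v,34).round(1)); rays.append(ray(n,u,v))
    P=cloud(n,I["d"])[(l==i)&(I["d"]>0)]
    f=least_squares(lambda c:np.linalg.norm(P-c,axis=1)-28.5,P.mean(0)-[0,0,20],loss="soft_l1");print("sphere",f.x.round(1))
A=np.vstack([np.eye(3)-np.outer(d,d)/(d@d) for o,d in rays]);b=np.hstack([(np.eye(3)-np.outer(d,d)/(d@d))@o for o,d in rays])
print("tri",np.linalg.lstsq(A,b,rcond=None)[0].round(1))
P=cloud("top",T["d"])
def box(z0,z1,u0,u1,v0,v1):
    m=np.zeros((420,560),bool);m[v0:v1,u0:u1]=1
    return P[m&(P[...,2]>z0)&(P[...,2]<z1)&(T["d"]>0)]
for nm,w in(("left",(130,235,150,275)),("right",(338,440,135,268))):
    q=box(30,48,*w); rc=cv2.minAreaRect(q[:,:2].astype(np.float32)); print(nm,"rim",len(q),rc)
    q=box(75,400,*w); rc=cv2.minAreaRect(q[:,:2].astype(np.float32)); print(nm,"lid",len(q),rc,"zmax",np.percentile(q[:,2],[50,95,99]).round())
# left nest ring dark inside case
h=cv2.cvtColor(T["p"],cv2.COLOR_BGR2GRAY)[195:255,155:222]
print(np.array2string(h[::3,::3],max_line_width=200))
E
```

```text
top [291 194  28  29 624] 304.1853942871094 207.8483123779297 14.214789390563965 [525.5 -20.4  34. ]
sphere [524.5 -20.4  33.5]
scene [266 224  33  32 797] 282.2708435058594 240.5673065185547 16.657398223876953 [525.4 -17.4  34. ]
sphere [526.4 -18.7  33.1]
tri [525.9 -19.2  35.3]
left rim 1629 ((489.7424621582031, 210.44850158691406), (163.26817321777344, 141.96424865722656), 1.0804831981658936)
left lid 1503 ((566.2825927734375, 211.03927612304688), (35.972145080566406, 141.03488159179688), 0.4418959319591522) zmax [150. 162. 164.]
right rim 1899 ((517.498779296875, -190.825927734375), (163.26901245117188, 141.2369842529297), 11.823901176452637)
right lid 1577 ((597.4087524414062, -173.60926818847656), (39.72133255004883, 141.0948486328125), 11.976024627685547) zmax [147. 161. 163.]
[[ 83  80  67  67  68  68  68  68  69  69  70  70  72  72  72  69  67  68  68  67  67  69  62]
 [ 81  78  59  60  59  59  60  61  63  62  62  62  63  63  63  60  60  60  59  58  61  63  75]
 [ 49  56  71  72  71  71  72  72  72  73  73  72  73  72  73  73  72  72  73  74  72  73 106]
 [ 49  61  82 103 1
[... 896 characters left out ...]
8  80 138 140 140 140 140 141 133]
 [ 47  77  88 136 139 139 140 139 136  91  67  97  88  57  62 126 140 140 140 140 140 140 128]
 [ 46  76 102 139 140 139 139 140 140 138 121 104 103 113 130 140 140 140 140 140 140 140 126]
 [ 47  77 103 139 139 139 140 140 140 140 140 140 140 140 140 140 140 140 140 140 140 138 121]
 [ 48  77 103 139 138 140 140 140 140 140 140 140 140 141 140 140 140 140 141 141 141 135 114]
 [ 48  74  98 137 137 137 137 137 138 138 138 138 138 138 137 138 138 138 139 139 138 135 110]
 [ 72  79  80 114 116 116 116 116 115 115 115 116 116 116 116 115 115 116 116 116 115 114  97]
 [ 97  89  87  87  87  87  89  84  83  84  84  84  84  85  85  85  90  92  94  95  95  95  79]]
```

View pics/crop.png

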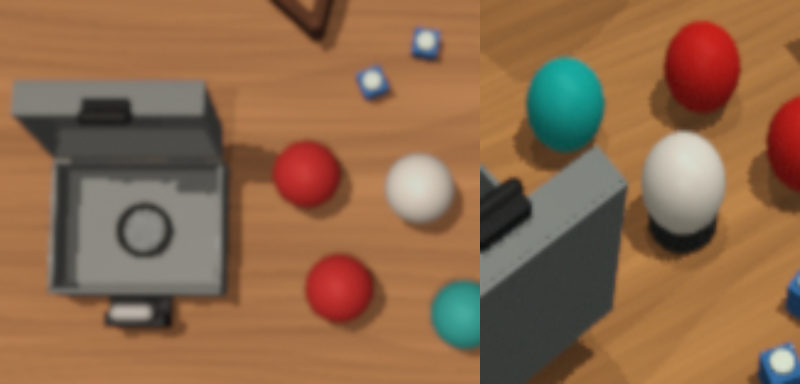

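Crop confirmed: the white ball stands on the black ring, and the left case's nest is empty. Next I'll work out distances and clearances.

```bash
python3 - <<'E'
from h import *
from scipy.spatial.transform import Rotation as Ro
b=np.array([525.6,-19.3])
for n,u,v in(("red1",257,202),("red2",271,250),("teal",323,261)):
    p=onz("top",u,v,28)[:2]; print(n,p.round(),"dist",np.linalg.norm(p-b).round(),"bearing",np.degrees(np.arctan2(*(p-b)[::-1])).round())
T=np.load("top0.npz");g=cv2.cvtColor(T["p"],cv2.COLOR_BGR2GRAY)
m=np.zeros_like(g);m[209:244,172:210]=(g[209:244,172:210]<105)
k,l,s,c=cv2.connectedComponentsWithStats(m);i=1+s[1:,4].argmax();v,u=np.nonzero(l==i)
e=cv2.minEnclosingCircle(np.stack([u,v],1).astype(np.float32));print(s[i],e,onz("top",*e[0],7).round(1))
st=r.sense();print(st["tool_pos"],st["tcp_rot"],st["finger_gap"],r.tip_reach)
print(Ro.from_euler("xyz",st["tcp_rot"],degrees=True).as_matrix().round(3))
E
```

```text
red1 [537.  73.] dist 93.0 bearing 83.0
red2 [442.  44.] dist 105.0 bearing 143.0
teal [422. -58.] dist 111.0 bearing -159.0
[178 214  25  24 247] ((189.9042510986328, 225.574462890625), 12.179555892944336) [490.3 209.4   7. ]
[ 223.99252013 -556.12716407  249.33858074] [-1.79904789e+02 -8.78805017e-03  2.19304866e+01] 85.42534143553476 19.0
[[ 0.928  0.373 -0.   ]
 [ 0.373 -0.928  0.002]
 [ 0.    -0.002 -1.   ]]
```

```bash
python3 -m handwheel '[[0,0,0,0,0,5.5,0.074],[0,0,0,0,0,5.5,0.074],[0,0,0,0,0,5.5,0.074],[0,0,0,0,0,5.5,0.074],[0.012,-0.022,0,0,0,0,0.074],[0.012,-0.022,0,0,0,0,0.074],[0.012,-0.022,0,0,0,0,0.074],[0.012,-0.022,0,0,0,0,0.074]]'
python3 -m handwheel '[[0.012,-0.022,0,0,0,0,0.074],[0.012,-0.022,0,0,0,0,0.074],[0.012,-0.022,0,0,0,0,0.074],[0.012,-0.022,0,0,0,0,0.074],[0.012,-0.022,0,0,0,0,0.074],[0.012,-0.022,0,0,0,0,0.074],[0.012,-0.022,0,0,0,0,0.074],[0.012,-0.022,0,0,0,0,0.074]]'
python3 -m handwheel '[[0.012,-0.022,0,0,0,0,0.074],[0.012,-0.022,0,0,0,0,0.074],[0.012,-0.022,0,0,0,0,0.074],[0.012,-0.022,0,0,0,0,0.074],[0.012,-0.022,0,0,0,0,0.074],[0.012,-0.022,0,0,0,0,0.074],[0.012,-0.022,0,0,0,0,0.074],[0,0,0,0,0,0,0.074]]'
```

```text
time: 0.77
tool_pos: [272.4, -467.4, 249.6]
tcp_rot: [-179.9, 0.0, -0.1]
ft_force: [0.7, 0.6, -0.3]
finger_gap: 73.9
grip_force: 0.0
time: 1.43
tool_pos: [368.7, -291.4, 249.9]
tcp_rot: [-180.0, 0.0, -0.1]
ft_force: [0.2, 0.0, -1.2]
finger_gap: 74.1
grip_force: 0.0
time: 2.1
tool_pos: [453.8, -135.5, 249.9]
tcp_rot: [-179.9, -0.0, 0.1]
ft_force: [0.6, -0.3, 0.5]
finger_gap: 74.1
grip_force: 0.0
```

```bash
python3 -m handwheel '[[0.012,-0.0194,0,0,0,0,0.074],[0.012,-0.0194,0,0,0,0,0.074],[0.012,-0.0194,0,0,0,0,0.074],[0.012,-0.0194,0,0,0,0,0.074],[0.012,-0.0194,0,0,0,0,0.074],[0.012,-0.0194,0,0,0,0,0.074],[0,0,0.03,0,0,0,0.074],[0,0,0.03,0,0,0,0.074]]'
python3 -m handwheel '[[0,0,0.03,0,0,0,0.074],[0,0,0.03,0,0,0,0.074],[0,0,0.02,0,0,0,0.074],[0,0,0,0,0,0,0.074],[0,0,0,0,0,0,0.074]]'
```

```text
time: 2.77
tool_pos: [526.7, -22.1, 191.5]
tcp_rot: [180.0, -0.3, 0.0]
ft_force: [-0.3, -0.6, -1.3]
finger_gap: 74.3
grip_force: 0.0
time: 3.18
tool_pos: [523.4, -22.8, 109.1]
tcp_rot: [-180.0, 0.2, -0.1]
ft_force: [0.6, -0.3, 0.7]
finger_gap: 74.2
grip_force: 0.0
```

```bash
python3 -m handwheel '[[0.002,-0.003,0.02,0,0,0,0.074],[0,0,0.02,0,0,0,0.074],[0,0,0.018,0,0,0,0.074],[0,0,0.015,0,0,0,0.074],[0,0,0,0,0,0,0.074],[0,0,0,0,0,0,0.074]]'; python3 -c '
from bench import r
s=r.sense();print(s["tool_pos"],s["ft_force"])'
```

```text
time: 3.68
tool_pos: [527.5, -19.8, 38.7]
tcp_rot: [180.0, -0.1, -0.1]
ft_force: [-0.2, 0.9, 1.1]
finger_gap: 73.8
grip_force: 0.0
[527.51092753 -19.81483873  38.67732521] [-0.1955879   0.9105863   1.10827437]
```

Over the ball within 2 mm. I'll go 3 mm lower and grip.

```bash
python3 -m handwheel '[[-0.001,0,0.003,0,0,0,0.074],[0,0,0,0,0,0,0.05],[0,0,0,0,0,0,0.05],[0,0,0,0,0,0,0.05],[0,0,0,0,0,0,0.05],[0,0,0,0,0,0,0.05],[0,0,0,0,0,0,0.05],[0,0,0,0,0,0,0.05]]' 35
python3 -m handwheel '[[0,0,-0.015,0,0,0,0.05],[0,0,-0.02,0,0,0,0.05],[0,0,-0.03,0,0,0,0.05],[0,0,-0.03,0,0,0,0.05],[0,0,-0.03,0,0,0,0.05],[0,0,-0.02,0,0,0,0.05],[0,0,0,0,0,0,0.05],[0,0,0,0,0,0,0.05]]'
```

```text
time: 4.35
tool_pos: [527.0, -19.8, 36.1]
tcp_rot: [180.0, -0.1, -0.1]
ft_force: [-0.8, 0.3, 5.4]
finger_gap: 55.1
grip_force: 35.9
time: 5.02
tool_pos: [527.0, -19.7, 181.4]
tcp_rot: [180.0, -0.2, -0.1]
ft_force: [0.3, -0.9, -1.0]
finger_gap: 55.2
grip_force: 37.6
```

```bash
python3 -m handwheel '[[-0.0046,-0.015,0,0,0,0,0.05],[-0.0046,-0.03,0,0,0,0,0.05],[-0.0046,-0.03,0,0,0,0,0.05],[-0.0046,-0.03,0,0,0,0,0.05],[-0.0046,-0.03,0,0,0,0,0.05],[-0.0046,-0.03,0,0,0,0,0.05],[-0.0046,-0.03,0,0,0,0,0.05],[-0.0046,-0.02,0,0,0,0,0.05]]'
python3 -m handwheel '[[0,-0.0146,0,0,0,0,0.05],[0,0,0.02,0,0,0,0.05],[0,0,0.025,0,0,0,0.05],[0,0,0.025,0,0,0,0.05],[0,0,0.015,0,0,0,0.05],[0,0,0,0,0,0,0.05],[0,0,0,0,0,0,0.05]]'
python3 - <<'E'
from h import *
p,d=r.snapshot("scene");cv2.imwrite("pics/s1.png",p)
s=r.sense();print(s["tool_pos"],s["grip_force"])
E
```

```text
time: 5.68
tool_pos: [487.4, 197.6, 177.2]
tcp_rot: [180.0, 0.2, -0.0]
ft_force: [-0.3, -0.0, -1.3]
finger_gap: 55.2
grip_force: 37.6
time: 6.27
tool_pos: [487.3, 209.5, 92.0]
tcp_rot: [179.9, 0.3, -0.1]
ft_force: [0.3, 0.3, -1.0]
finger_gap: 55.3
grip_force: 37.7
[488.68552622 209.91051144  93.78353201] 37.654622197151184
```

View pics/s1.png

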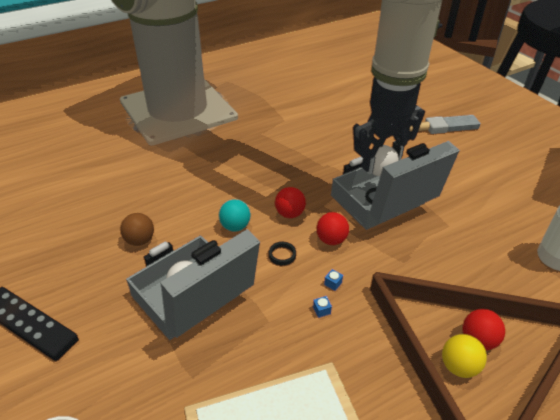

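Scene view: the ring at (282,253) is now empty and the ball is held over the left case at (385,160). Lowering and releasing.

```bash
python3 -m handwheel '[[0.002,0,0.015,0,0,0,0.05],[0,0,0.015,0,0,0,0.05],[0,0,0.015,0,0,0,0.05],[0,0,0.01,0,0,0,0.05],[0,0,0,0,0,0,0.05],[0,0,0,0,0,0,0.05]]'
```

```text
time: 6.82
tool_pos: [491.4, 210.1, 39.8]
tcp_rot: [-180.0, 0.0, -0.1]
ft_force: [0.3, -0.4, -0.7]
finger_gap: 55.3
grip_force: 37.7
```

```bash
python3 -m handwheel '[[0,0,0.002,0,0,0,0.05],[0,0,0.002,0,0,0,0.05],[0,0,0,0,0,0,0.05],[0,0,0,0,0,0,0.06],[0,0,0,0,0,0,0.066],[0,0,0,0,0,0,0.072],[0,0,0,0,0,0,0.072],[0,0,0,0,0,0,0.072]]'
python3 -m handwheel '[[0,0,-0.01,0,0,0,0.072],[0,0,-0.02,0,0,0,0.072],[0,0,-0.03,0,0,0,0.072],[0,0,-0.04,0,0,0,0.072],[0,0,-0.04,0,0,0,0.06],[0,0,-0.04,0,0,0,0.03],[0,0,-0.02,0,0,0,0],[0,0,0,0,0,0,0]]'
python3 -c '
from bench import r
s=r.sense();print(s["tool_pos"],s["finger_gap"])'
```

```text
time: 7.48
tool_pos: [491.4, 210.1, 35.5]
tcp_rot: [-180.0, -0.0, -0.1]
ft_force: [-0.2, 0.2, -0.2]
finger_gap: 72.0
grip_force: 0.0
time: 8.15
tool_pos: [494.2, 211.1, 243.4]
tcp_rot: [-179.8, -0.6, -0.1]
ft_force: [0.6, -0.0, 1.1]
finger_gap: 24.2
grip_force: 0.0
[494.20830742 211.10956034 243.41248129] 24.168098983631165
```

```bash
python3 -m handwheel '[[0.02,0,0,0,0,0,0],[0.03,0,0,0,0,0,0],[0.03,0,0,0,0,0,0],[0.03,0,0,0,0,0,0],[0.025,0,0,0,0,0,0],[0,0,0,0,0,0,0],[0,0,0,0,0,0,0]]'
python3 - <<'E'
from h import *
s=r.sense();print(s["tool_pos"],s["finger_gap"])
p,d=r.snapshot("top");q,_=r.snapshot("scene");cv2.imwrite("pics/t2.png",np.hstack([cv2.resize(p[130:290,110:310],(480,384)),cv2.resize(q[60:240,300:460],(320,384))]))
E
```

```text
time: 8.73
tool_pos: [626.4, 209.5, 233.8]
tcp_rot: [180.0, 0.1, -0.1]
ft_force: [-0.7, -0.2, 0.1]
finger_gap: -0.1
grip_force: 0.0
[626.40133605 209.53253199 233.82867672] -0.14652201377152016
```

View pics/t2.png

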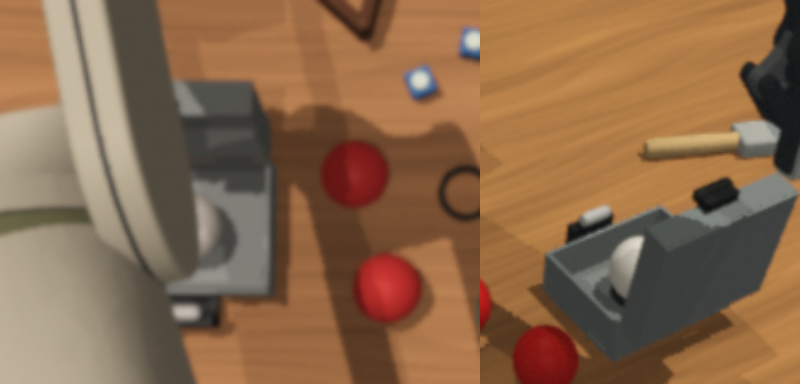

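The ball sits in the left nest. The closed fingers are now behind the lid. Lowering, then sweeping forward along the lid's arc.

```bash
python3 -m handwheel '[[0,0,0.02,0,0,0,0],[0,0,0.03,0,0,0,0],[0,0,0.03,0,0,0,0],[0,0,0.013,0,0,0,0],[0,0,0,0,0,0,0],[-0.01,0,0,0,0,0,0],[-0.01,0,0,0,0,0,0],[0,0,0,0,0,0,0]]'
python3 -m handwheel '[[-0.01,0,0,0,0,0,0],[-0.01,0,0,0,0,0,0],[-0.01,0,0,0,0,0,0],[-0.01,0,0,0,0,0,0],[0,0,0,0,0,0,0]]'
```

```text
time: 9.5
tool_pos: [605.8, 210.6, 144.8]
tcp_rot: [-180.0, -0.1, -0.0]
ft_force: [-0.1, 0.5, -0.6]
finger_gap: 0.0
grip_force: 0.0
time: 9.92
tool_pos: [566.2, 210.5, 144.6]
tcp_rot: [-180.0, -0.1, -0.0]
ft_force: [0.5, -0.3, 0.7]
finger_gap: -0.3
grip_force: 0.0
```

```bash
python3 -m handwheel '[[-0.013,0,0,0,0,0,0],[-0.011,0,0,0,0,0,0],[-0.011,0,0.003,0,0,0,0],[-0.011,0,0.004,0,0,0,0],[-0.01,0,0.006,0,0,0,0],[-0.011,0,0.008,0,0,0,0],[0,0,0,0,0,0,0]]'
python3 - <<'E'
from h import *
s=r.sense();print(s["tool_pos"],s["ft_force"])
q,_=r.snapshot("scene");cv2.imwrite("pics/s3.png",cv2.resize(q[60:240,300:500],(600,540)))
E
```

```text
time: 10.5
tool_pos: [498.0, 210.1, 121.0]
tcp_rot: [180.0, 0.1, -0.0]
ft_force: [-0.5, -1.0, -0.3]
finger_gap: 0.1
grip_force: 0.0
[498.03527639 210.14610727 120.95557292] [-0.485272   -1.00136204 -0.33412323]
```

View pics/s3.png

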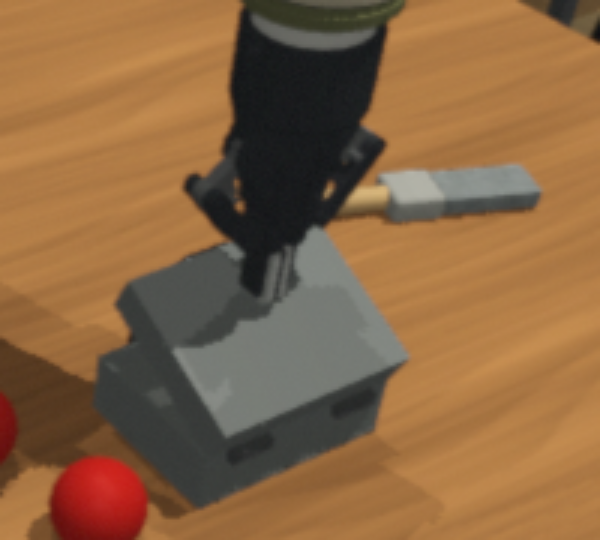

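The lid follows the fingers, with the tip touching its outer face at (275,295) in the crop. Continuing down to the front edge.

```bash
python3 -m handwheel '[[-0.01,0,0.006,0,0,0,0],[-0.01,0,0.006,0,0,0,0],[-0.01,0,0.005,0,0,0,0],[-0.009,0,0.003,0,0,0,0],[0,0,0.002,0,0,0,0],[0,0,0,0,0,0,0]]'
python3 -m handwheel '[[0,0,0.002,0,0,0,0],[0,0,0.002,0,0,0,0],[0,0,0.002,0,0,0,0],[0,0,0.001,0,0,0,0],[0,0,0,0,0,0,0]]'
```

```text
time: 11.05
tool_pos: [460.7, 210.3, 99.7]
tcp_rot: [-180.0, -0.0, -0.1]
ft_force: [-0.2, 0.2, 0.6]
finger_gap: -0.4
grip_force: 0.0
time: 11.47
tool_pos: [461.4, 210.7, 94.6]
tcp_rot: [-179.9, -0.1, -0.1]
ft_force: [-7.9, -0.7, 15.2]
finger_gap: 0.1
grip_force: 7.4
```

```bash
python3 -m handwheel '[[0,0,0.001,0,0,0,0],[0,0,0.001,0,0,0,0],[0,0,0.001,0,0,0,0],[0,0,0,0,0,0,0]]'
python3 -m handwheel '[[0,0,0.001,0,0,0,0],[0,0,0.001,0,0,0,0],[0,0,0,0,0,0,0]]'
```

```text
time: 11.8
tool_pos: [461.3, 210.4, 90.0]
tcp_rot: [-180.0, -0.1, -0.1]
ft_force: [0.8, -0.1, 0.1]
finger_gap: 0.1
grip_force: 0.0
time: 12.05
tool_pos: [461.1, 210.3, 88.8]
tcp_rot: [-180.0, -0.1, -0.1]
ft_force: [-4.9, -1.5, 13.4]
finger_gap: 0.1
grip_force: 6.9
```

```bash
python3 -m handwheel '[[0,0,0.0005,0,0,0,0],[0,0,0,0,0,0,0]]'
python3 -m handwheel '[[0,0,-0.02,0,0,0,0],[0,0,-0.03,0,0,0,0],[0,0,-0.04,0,0,0,0],[0,0,-0.04,0,0,0,0],[0,0.03,-0.02,0,0,0,0],[0,0.035,0,0,0,0,0],[0,0.035,0,0,0,0,0],[0,0.035,0,0,0,0,0]]'
python3 -m handwheel '[[-0.02,0.03,0,0,0,0,0],[-0.02,0.03,0,0,0,0,0],[-0.02,0.02,0,0,0,0,0],[0,0,0,0,0,0,0],[0,0,0,0,0,0,0]]'
python3 - <<'E'
from h import *
q,D=r.snapshot("scene");p,d=r.snapshot("top");cv2.imwrite("pics/s4.png",q)
for n,I in(("scene",D),("top",d)):
    P=cloud(n,I)
    for a in(440,455,490,530):
        m=(abs(P[...,0]-a)<6)&(abs(P[...,1]-(185))<12)&(I>0); print(n,a,m.sum(),np.median(P[m][:,2]).round(1) if m.any() else None)
E
```

```text
time: 12.22
tool_pos: [461.2, 210.3, 88.8]
tcp_rot: [-180.0, -0.1, -0.1]
ft_force: [-7.4, -2.4, 18.6]
finger_gap: 0.5
grip_force: 9.0
time: 12.88
tool_pos: [460.4, 73.9, 237.5]
tcp_rot: [180.0, -0.1, -0.0]
ft_force: [-0.2, -0.6, -0.4]
finger_gap: 0.2
grip_force: 0.0
time: 13.3
tool_pos: [399.8, -5.8, 236.9]
tcp_rot: [180.0, -0.1, -0.2]
ft_force: [0.5, -0.3, 0.7]
finger_gap: -0.0
grip_force: 0.0
scene 440 33 69.5
scene 455 49 69.4
scene 490 58 69.7
scene 530 60 69.5
top 440 102 69.3
top 455 82 69.6
top 490 80 70.0
top 530 77 69.8
```

View pics/s4.png

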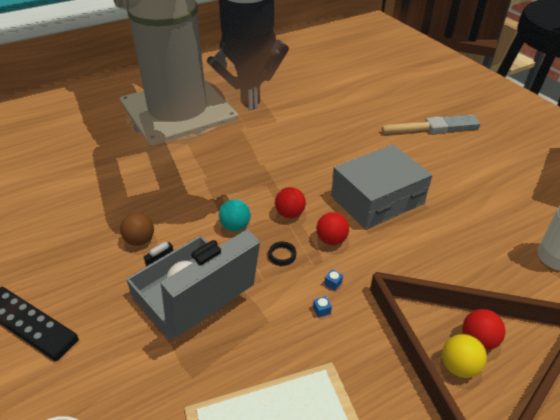

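The left case (382,185) is shut, its top level at 70 mm. The right case (195,285) is still open with its ball at (183,272).

```bash
python3 -c '
from bench import r
print(r.hand_in())'
```

```text
the job is handed in; nothing more can be done
None
```

The cue ball is in the left case's nest with that lid pressed shut past its catch (top level at 70 mm), the right case is still open with its ball in place, and the job is handed in at about 13.4 s.

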